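# Take down the fixture stack and put each part away

### The job

Take the stack apart from the top down, one part at a time, and put each part away before lifting the next: the nut flat in the red dish, the knurled ring flat in the middle of the cork disc, the bare aluminium angle onto the blue angle on the board, and last the drilled block flat in the middle of the green mat, lengthwise along its outline. The aluminium angle goes opposite way round to the blue one so that the two interlock: its foot lies flat on the blue foot, sides in line, its toe tucked in about half a centimetre from the blue upright, and its own upright standing just past the blue toe. Leave the black loupe and the brass part where they are.

Things in the scene. Friction and masses are not known exactly. Their poses are not given: they have to be found in the camera images.
- nut: Plain steel hexagon nut, 12 mm high, 22 mm across flats, lying flat on top of the ring at the start. Origin: centre of its underside; its x axis is square to a pair of flats (grasp across x) and at the start points roughly along the angle's y, clear of the angle's upright, which stands 3 mm higher than the nut; z up.
- ring: Steel setting ring with knurled rim, 40 mm diameter, 22 mm high, standing flat on the foot of the aluminium angle, about 11 mm from its upright, so grasp it along the angle's y axis; the angle's foot is 4 mm wider than the ring and its top is level with the ring's underside. Origin: centre of its underside, z up.
- alu_angle: Bare aluminium L-bracket, 8 mm thick, 44 mm wide (y), 0.15 kg, its foot flat on the block. Foot 70 mm long over all (x 0 to 70 mm); upright (x 0 to 8 mm) 45 mm high over all. Origin: underside, at the upright's outer face, mid-width; x points from the upright to the toe, z up. Pinch it from above across the upright's 8 mm.
- block: Drilled ground-steel block, 0.6 to 1 kg, 51 mm (x) by 76 mm (y) by 25 mm high, lying on the desk at the bottom of the stack. Origin: centre of its underside, z up. Grasp across the 51 mm. Turned by half a turn it is the same.
- dish: Fixed round shallow red plastic dish, 84 mm outside diameter, inner floor 74 mm in diameter and 3 mm above the desk, rim 6 mm high: the nut's place. Origin: centre of its underside.
- cork_disc: Fixed flat cork disc, 78 mm in diameter, 4 mm thick: the ring's place. Origin: centre of its underside.
- angle_board: Fixed plywood board 104 (x) by 64 by 8 mm carrying a blue angle of the same size as the aluminium one, at y = 0. Origin: centre of the board's underside, z up. Blue upright: x -48 to -40 mm, top at z 53; blue foot: toe at x +22, top at z 16. Nested, the aluminium angle's origin is at x +35, y 0, z 16 mm, its x axis along the board's -x (toe 5 mm from the blue upright).
- block_mat: Fixed green mat, 74 mm (x) by 100 mm (y), 4 mm thick, with a white rectangular outline 59 by 84 mm: the block's place, the block's long side (its y) along the mat's y. Origin: centre of its underside.
- loupe: Black round loupe, 38 mm diameter, 32 mm high, a bystander to be left alone. Origin: centre of its underside.
- brass_part: Stepped round brass part, 36 mm diameter, 24 mm high, a bystander to be left alone. Origin: centre of its underside.

How it is judged (in metres and radians):
On the way, in this order (a step that is already met when the one before it is completed fails the run):
1. the nut lies in the red dish, let go (horizontal distance between nut and dish below 0.026 m and z of nut in the frame of dish between 0 and 0.006 m and angle between nut's own z axis and vertical below 0.08 rad and linear speed of nut below 0.02 m/s and angular speed of nut below 0.2 rad/s and contact force between the fingers and nut below 0.3 N), for 0.2 s.
2. the ring stands on the cork disc, let go (horizontal distance between ring and cork_disc below 0.015 m and z of ring in the frame of cork_disc between 0.001 and 0.007 m and angle between ring's own z axis and vertical below 0.08 rad and linear speed of ring below 0.02 m/s and angular speed of ring below 0.2 rad/s and contact force between the fingers and ring below 0.3 N), for 0.2 s.
3. the aluminium angle interlocks with the blue one, let go (x of alu_angle in the frame of angle_board between 0.026 and 0.043 m and y of alu_angle in the frame of angle_board between -0.01 and 0.01 m and z of alu_angle in the frame of angle_board between 0.013 and 0.019 m and angle between the x axis of alu_angle and the x axis of angle_board, either way round below 0.15 rad and angle between alu_angle's own z axis and vertical below 0.08 rad and linear speed of alu_angle below 0.02 m/s and angular speed of alu_angle below 0.2 rad/s and contact force between the fingers and alu_angle below 0.3 N), for 0.2 s.
4. the block lies on the green mat, let go (horizontal distance between block and block_mat below 0.012 m and z of block in the frame of block_mat between 0.001 and 0.007 m and angle between block's own z axis and vertical below 0.08 rad and angle between the y axis of block and the y axis of block_mat, either way round below 0.2 rad and linear speed of block below 0.02 m/s and angular speed of block below 0.2 rad/s and contact force between the fingers and block below 0.3 N), for 0.2 s.
At the end, for the whole second after the job is handed in: All released, at rest, level: nut on dish floor (26 mm from centre), ring on cork (15 mm), block on mat (12 mm, lengthwise within 0.2 rad), aluminium angle reversed, foot flat on the blue foot: origin at board x 26 to 43 mm, y within 10 mm, turned within 0.15 rad (all of step 1 and all of step 2 and all of step 3 and all of step 4); the robot touches nothing.
It fails at once if the loupe was moved more than 15 mm (distance of loupe from where it was at the start of the episode above 0.015 m).
It fails at once if the brass part was moved more than 15 mm (distance of brass_part from where it was at the start of the episode above 0.015 m).
It also fails if it takes over 107 s, if anything falls off the work surface, if the arm or the gripper's body presses on something with over 40 N, if the wrist force passes 120 N, or if a joint passes its speed limit or range.

### The arm

A 6-joint arm with a two-finger parallel gripper is mounted at the origin on a cart in front of the work surface, level with it; the furniture and walls round the work are solid. World frame = base frame: x ahead of the robot, y to its left, z up, the work surface at z = 0. Lengths are in m, angles in degrees, forces in N, time in s.
With the tool pointing down it reaches from about 0.4 to 0.825 m from the base axis. Payload 7 kg.
Tool frame: the origin (TCP) lies on the centre line of the jaws, within the pads' length; the fingertips stand 8 mm ahead of it and the grasp point (between the pads) lies 11 mm behind it; z points along the fingers, y is the line along which they close (so a half turn about z gives the same grasp; the last joint's range is limited). The gripper opens to 88 mm and grips with 3 to 60 N. Pads are 19 mm wide; open, the fingers measure 130 mm over their backs; the gripper's body (78 mm by 193 mm) begins 47 mm behind the grasp point.
Start: joints at [-56.66, 20.546, 0.682, 0, -70.136, -16.507], TCP at [0.195, -0.646, 0.235] pointing down, gripper open.
Joint ranges: [-176.03, 176.03], [-82.01, 121.73], [-58.28, 71.71], [-173.87, 95.51], [-174.79, -0.11], [-173.66, 173.66]. Speed limits (degrees/s): [136.94, 136.94, 172.46, 180, 180, 180].

### API

Orientations are given as [roll, pitch, yaw] about the fixed x, y, z axes, in that order (R = Rz(yaw) Ry(pitch) Rx(roll)).
In Python, from plant import r gives the robot as it stands.
- The arm moves only by the tool carry_out, never from a script. Its argument "targets" is a list of rows, each a list of 6 numbers: the shift along the tool's x, y, z scaled (see below), then the turn, a rotation vector about the tool's x, y, z scaled (see below). A call has 1 to 5 rows; each row shifts and turns the commanded pose from where the row before left it, along the tool's axes as they then stand; what a row does not reach is not made up. The controller multiplies each number of a shift by 0.5 m and each number of a turn by 60 degrees. A row lasts 1/8 s, in which the tool goes at most 62.5 mm and 10.7 degrees, less where a joint would pass 70% of its speed; a pose out of reach is approached as far as the arm can. A call with a number of a shift or a turn outside -1 to 1 is refused whole. A call with a gripper value outside its range is refused whole. "hand" is the opening, from 0 (shut) to 1 (fully open), set as the call begins (left out, the last holds). The fingers move at their own pace and stop on an object; "squeeze" is the grip in N (left out, the last holds). Time passes only in rows, so rows that do not move let the fingers close. It gives the time, the measured TCP pose, the force, the opening and the grip force at its end, in the units of the state.
- r.get_state(): the state, without advancing time (a new reading comes with each control period).
- r.capture(name): name is "scene" or "side" or "wrist"; returns the picture (400x640x3 uint8, red, green, blue); there is no depth.
- r.camera_info(name): a dict with "K" (3x3 intrinsics, pixels), "distortion" ([k1, k2, p1, p2, k3] as OpenCV has them; the pictures are not rectified), "eye" and "attitude" of the camera in the world. Camera axes: x right, y down, z forward; pixel columns grow to the right and rows downward; lengths in m; the calibration is good to about 2 mm. A picture is of the moment at which its call begins: read the wrist's pose just before it. camera_info takes no time and is no camera call; for the wrist camera it gives the pose at the moment of the call.
- r.close_job(): hands the job in; it is judged then, once.
The state is a dict: "time_s": time; "joints": joint angles; "qd": joint speeds; "joint_torque": joint torques, N m; "tcp_pos": TCP position; "eef_rot": TCP orientation; "contact_force": force on the tool from outside, world axes, zero at the start; "moment": the same for the moment, N m; "gripper_width": finger opening in m; "gripper_force": force on a finger pad.
Only numpy, scipy, OpenCV 4.12 (cv2) and the standard library are available. Lean on these libraries where they do the work, as an engineer would, in place of code of your own. Each camera call takes 0.05 s, during which the arm holds its last target. There are 200 camera calls.

## Working session

There is one attempt and no reset: what is moved stays moved. The work goes in short steps, Python scripts to look and compute and a tool call to move; the robot and the scene stay as the last step left them, time stands still between calls to the robot, and variables do not carry over. Pictures are saved under pics/ and viewed, at most 14 in all, crops included, and the job is handed in when it is done.

Besides the shell and the picture viewer there is one more tool, called after "Emit:" as name([rows], argument=value, ...), one row to a line, values as JSON. carry_out: Moves the arm, as the interface text tells. Its arguments: {"type":"object","properties":{"targets":{"type":"array","items":{"type":"array","items":{"type":"number","minimum":-1,"maximum":1}}},"hand":{"type":"number"},"squeeze":{"type":"number"}},"required":["targets"]}

```bash
mkdir -p pics; ls
cat > h.py <<'E'
import numpy as np, cv2
from scipy.spatial.transform import Rotation as Ro
from plant import r
def cap(n,f):
    i=r.camera_info(n); im=r.capture(n); cv2.imwrite('pics/'+f,im[:,:,::-1]); return i,im
E
python3 - <<'E'
from h import *
print(r.get_state())
for n in ['scene','side','wrist']:
    i,im=cap(n,n+'0.png'); print(n,i)
E
```

```text
pics
{'time_s': 0.0, 'joints': array([-5.66583123e+01,  2.05912956e+01,  6.32986303e-01, -2.05024228e-02,
       -7.01362020e+01, -1.65076984e+01]), 'qd': array([-0.11677572, -0.05997642, -0.02983645, -0.05028777, -0.00279734,
        0.01300566]), 'joint_torque': array([-6.36197856e-04, -5.82710767e+01,  2.93057996e+01,  6.99732274e+00,
        6.82371654e-03, -1.44211845e-04]), 'tcp_pos': array([ 0.19532202, -0.64561333,  0.23361707]), 'eef_rot': array([ 1.79903907e+02, -8.37839559e-03, -1.63172986e+02]), 'contact_force': array([-0.56914534, -0.65181893, -0.7439529 ]), 'moment': array([ 0.02699881,  0.01191727, -0.02559309]), 'gripper_force': 0.0, 'gripper_width': 0.08770467142891997}
scene {'K': array([[464.53141396,   0.        , 315.42633235],
       [  0.        , 464.53141396, 199.06392708],
       [  0.        ,   0.        ,   1.        ]]), 'distortion': array([-0.11071012,  0.        ,  0.        ,  0.        ,  0.        ]), 'eye': array([-0.15148121,  0.43494278,  0.7410448 ]), 'attitude': array([-129.97153836,    0.96978945, -122.91366877])}
side {'K': array([[433.65009281,   0.        , 315.76256176],
       [  0.        , 433.65009281, 203.88459577],
       [  0.        ,   0.        ,   1.        ]]), 'distortion': array([-0.11435542,  0.        ,  0.        ,  0.        ,  0.        ]), 'eye': array([ 0.40777427, -0.85519095,  0.43846   ]), 'attitude': array([-112.44326745,    0.97217386,   -6.35068962])}
wrist {'K': array([[355.64912817,   0.        , 316.2752249 ],
       [  0.        , 355.64912817, 195.47657226],
       [  0.        ,   0.        ,   1.        ]]), 'distortion': array([-0.07236869,  0.        ,  0.        ,  0.        ,  0.        ]), 'eye': array([ 0.12679982, -0.66682477,  0.38394612]), 'attitude': array([ 1.64736057e+02, -3.44859342e-03,  1.06862174e+02])}
```

View pics/scene0.png

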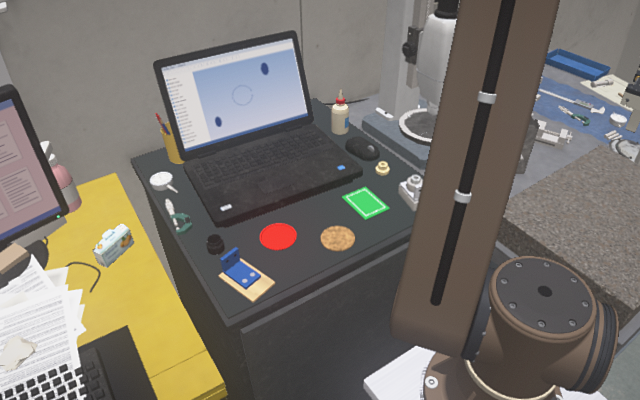

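View pics/side0.png

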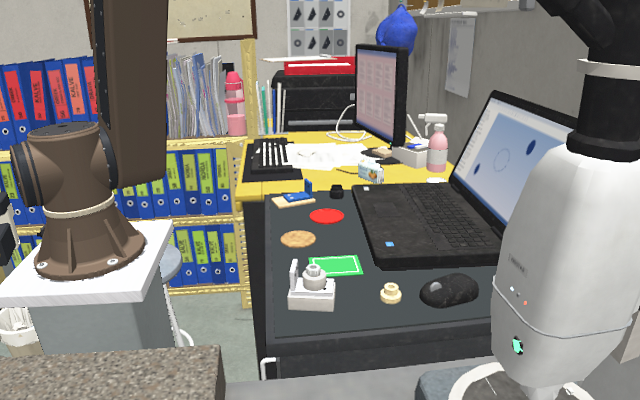

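The scene view shows the dish (278,236), cork (338,238), mat (366,203), board (246,275), loupe (215,243), brass (382,168), and the stack half hidden by the arm at (412,190). The side view shows the stack at (313,288) and all the targets. Next I turn these into positions.

```bash
cat >> h.py <<'E'
def Rm(i): return Ro.from_euler('xyz',i['attitude'],degrees=True).as_matrix()
def p2w(i,uv,z):
    uv=np.array(uv,float).reshape(-1,1,2); n=cv2.undistortPoints(uv,i['K'],i['distortion']).reshape(-1,2)
    d=np.c_[n,np.ones(len(n))]@Rm(i).T; return i['eye']+d*((z-i['eye'][2])/d[:,2])[:,None]
def w2p(i,P):
    R=Rm(i).T; return cv2.projectPoints(np.array(P,float).reshape(-1,1,3),cv2.Rodrigues(R)[0],-R@i['eye'],i['K'],i['distortion'])[0].reshape(-1,2)
def blob(im,lo,hi):
    h=cv2.cvtColor(im,cv2.COLOR_RGB2HSV); m=cv2.inRange(h,np.array(lo),np.array(hi))
    n,l,s,c=cv2.connectedComponentsWithStats(m); k=1+np.argmax(s[1:,4]); return (l==k).astype(np.uint8),s[k],c[k]
E
python3 - <<'E'
from h import *
np.set_printoptions(precision=4,suppress=True)
S=r.camera_info('scene');D=r.camera_info('side')
print('scene: dish,cork,mat,board,loupe,brass,stacktop');
for uv,z in [((278,236),.005),((338,238),.004),((366,203),.004),((246,278),.008),((215,243),.02),((382,168),.015),((412,183),.05)]: print(p2w(S,uv,z)[0])
print('side')
for uv,z in [((326,216),.005),((298,239),.004),((337,265),.004),((293,200),.008),((336,191),.02),((391,293),.015),((315,275),.055),((294,262),.07)]: print(p2w(D,uv,z)[0])
W=r.camera_info('wrist');s=r.get_state();T=Ro.from_euler('xyz',s['eef_rot'],degrees=True).as_matrix()
print('cam in tool',T.T@(W['eye']-s['tcp_pos']),T.T@Rm(W));print(T)
E
```

```text
scene: dish,cork,mat,board,loupe,brass,stacktop
[0.5308 0.1089 0.005 ]
[ 0.4509 -0.0005  0.004 ]
[ 0.5118 -0.1266  0.004 ]
[0.4572 0.2261 0.008 ]
[0.5749 0.242  0.02  ]
[ 0.5911 -0.2406  0.015 ]
[ 0.4671 -0.2293  0.05  ]
side
[0.5328 0.1076 0.005 ]
[ 0.4558 -0.004   0.004 ]
[ 0.5233 -0.1266  0.004 ]
[0.4588 0.2177 0.008 ]
[0.5774 0.2355 0.02  ]
[ 0.5972 -0.2513  0.015 ]
[ 0.4685 -0.2392  0.055 ]
[ 0.4355 -0.2174  0.07  ]
cam in tool [ 0.0717 -0.0002 -0.1502] [[ 0.0007 -0.9647 -0.2634]
 [ 1.      0.001  -0.0012]
 [ 0.0014 -0.2634  0.9647]]
[[-0.9572 -0.2895 -0.0005]
 [-0.2895  0.9572  0.0011]
 [ 0.0002  0.0012 -1.    ]]
```

View pics/wrist0.png

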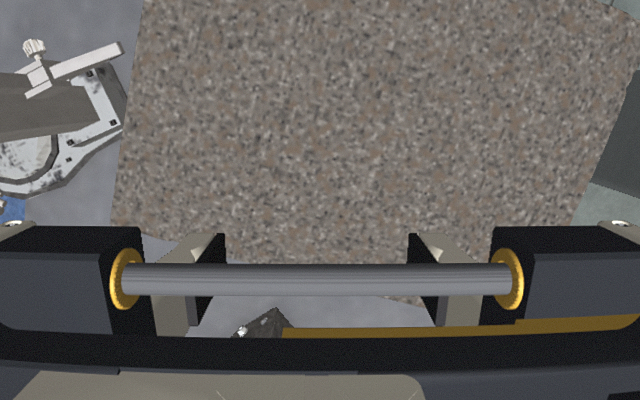

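```bash
cat >> h.py <<'E'
def tri(*obs):
    A=[];b=[]
    for i,uv in obs:
        q=p2w(i,uv,0)[0]-i['eye']; q/=np.linalg.norm(q); M=np.eye(3)-np.outer(q,q); A.append(M); b.append(M@i['eye'])
    return np.linalg.lstsq(np.vstack(A),np.hstack(b),rcond=None)[0]
def plan(P,yaw,roll=180):
    "rows numbers needed: total shift in tool axes / .5 and turn about tool z / 60"
    s=r.get_state();T=Ro.from_euler('xyz',s['eef_rot'],degrees=True)
    R2=Ro.from_euler('xyz',[180,0,yaw],degrees=True); rv=(T.inv()*R2).as_rotvec(degrees=True)
    d=np.array(P)-s['tcp_pos']; print('t',s['time_s'],'tcp',s['tcp_pos'],s['eef_rot']);print('dist',np.linalg.norm(d),'shift/.5',T.inv().apply(d)/.5,'deg',rv,'turn/60',rv/60)
E
python3 - <<'E'
from h import *
np.set_printoptions(precision=4,suppress=True)
S=r.camera_info('scene');D=r.camera_info('side')
print(tri((S,(425,125)),(D,(450,395))), p2w(S,(425,125),0.0))
im=cv2.imread('pics/side0.png')[240:330,260:430]; cv2.imwrite('pics/c1.png',cv2.resize(im,None,fx=4.5,fy=4.5,interpolation=cv2.INTER_CUBIC))
plan([.53,-.26,.25],-163)
E
```

```text
[ 0.6393 -0.4659  0.0209] [[ 0.7065 -0.5073  0.    ]]
t 0.15 tcp [ 0.1953 -0.6458  0.2338] [ 179.9286   -0.0088 -163.1746]
dist 0.5109663091232027 shift/.5 [-0.864   0.5448 -0.0318] deg [ 0.0714 -0.0087 -0.1746] turn/60 [ 0.0012 -0.0001 -0.0029]
```

View pics/c1.png

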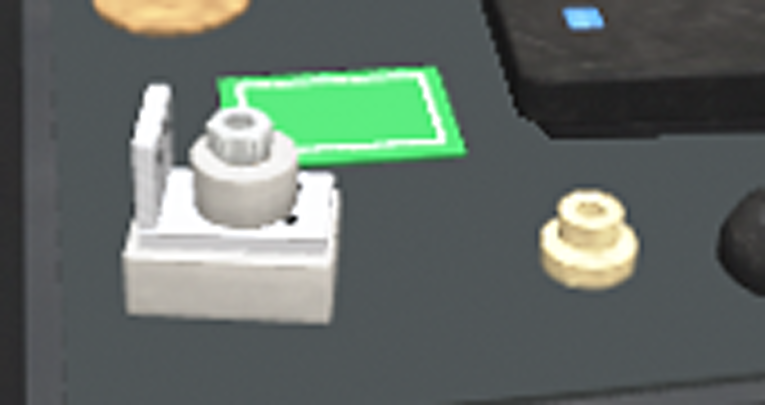

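Emit:
carry_out([
  [-0.083, 0.058, -0.003, 0, 0, 0],
  [-0.083, 0.058, -0.003, 0, 0, 0],
  [-0.083, 0.058, -0.003, 0, 0, 0],
  [-0.083, 0.058, -0.003, 0, 0, 0],
  [-0.083, 0.058, -0.003, 0, 0, 0],
])

```text
time_s: 0.78
tcp_pos: [0.3528, -0.4457, 0.242]
eef_rot: [180.0, -0.0, -163.2]
contact_force: [0.2, 0.3, 0.7]
gripper_width: 0.0879
gripper_force: 0.0
```

Emit:
carry_out([
  [-0.083, 0.058, -0.003, 0, 0, 0],
  [-0.083, 0.058, -0.003, 0, 0, 0],
  [-0.083, 0.058, -0.003, 0, 0, 0],
  [-0.083, 0.058, -0.003, 0, 0, 0],
  [-0.083, 0.058, -0.003, 0, 0, 0],
])

```text
time_s: 1.4
tcp_pos: [0.5094, -0.2468, 0.2496]
eef_rot: [180.0, 0.0, -163.2]
contact_force: [1.0, -0.1, 0.0]
gripper_width: 0.088
gripper_force: 0.0
```

Emit:
carry_out([
  [0, 0, 0, 0, 0, 0.14],
  [0, 0, 0, 0, 0, 0.14],
  [0, 0, 0, 0, 0, 0],
  [0, 0, 0, 0, 0, 0],
])

```text
time_s: 1.9
tcp_pos: [0.5085, -0.2484, 0.2495]
eef_rot: [180.0, -0.0, -179.8]
contact_force: [-0.7, 0.8, -0.1]
gripper_width: 0.0875
gripper_force: 0.0
```

Run:
```python
from h import *
np.set_printoptions(precision=4,suppress=True)
plan([.51,-.25,.25],180)
i,im=cap('wrist','w1.png'); np.save('w1.npy',i)
cap('scene','s1.png')
```

```text
t 1.9 tcp [ 0.5085 -0.2484  0.2495] [ 179.9963   -0.0089 -179.7978]
dist 0.00223621258593639 shift/.5 [-0.0029 -0.0032 -0.0011] deg [ 0.0037 -0.0089  0.2022] turn/60 [ 0.0001 -0.0001  0.0034]
```

View pics/w1.png

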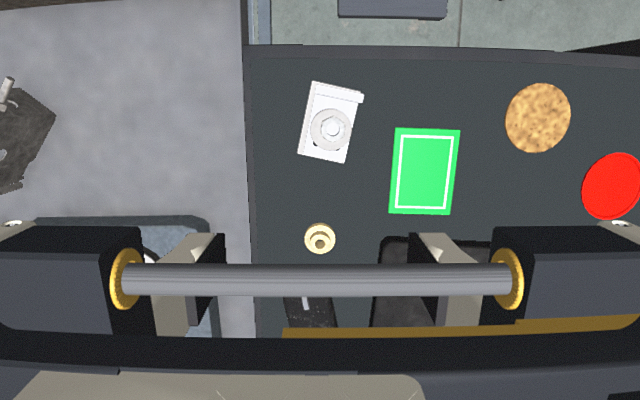

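The wrist view shows the stack at about (332,125), with the upright at its top (image up is world -x). Also in view are the mat (424,171), cork (538,118), dish (613,186) and brass (320,238).

Run:
```python
from h import *
np.set_printoptions(precision=4,suppress=True)
i=np.load('w1.npy',allow_pickle=True).item(); im=cv2.imread('pics/w1.png')[:,:,::-1].copy()
cv2.imwrite('pics/c2.png',cv2.resize(im[75:170,290:375,::-1],None,fx=6,fy=6,interpolation=cv2.INTER_CUBIC))
m,s,c=blob(im,(50,120,80),(75,255,255)); pts=cv2.findContours(m,0,2)[0][0].reshape(-1,2)
w=p2w(i,pts,.004)[:,:2].astype(np.float32); print('mat',cv2.minAreaRect(w))
m,s,c=blob(im,(8,60,90),(25,255,255)); print('cork',s,c)
pts=max(cv2.findContours(m,0,2)[0],key=len).reshape(-1,2); print(cv2.minEnclosingCircle(p2w(i,pts,.004)[:,:2].astype(np.float32)))
S=r.camera_info('scene'); q=cv2.imread('pics/s1.png')[:,:,::-1].copy()
for n,lo,hi,z in [('mat',(50,120,80),(75,255,255),.004),('red',(0,200,120),(4,255,255),.006)]:
    m,s,c=blob(q,lo,hi); pts=max(cv2.findContours(m,0,2)[0],key=len).reshape(-1,2); w=p2w(S,pts,z)[:,:2].astype(np.float32); print(n,s,cv2.minAreaRect(w),cv2.minEnclosingCircle(w))
```

```text
mat ((0.5173174738883972, -0.12703584134578705), (0.053354814648628235, 0.07811183482408524), 88.5691909790039)
cork [ 282  313  358   25 4144] [472.2013 328.1771]
((0.7266086339950562, -0.046522386372089386), 0.24720774590969086)
mat [349 191  34  23 408] ((0.51734459400177, -0.12757962942123413), (0.050573382526636124, 0.07501944154500961), 88.52623748779297) ((0.5173588991165161, -0.128820538520813), 0.043032094836235046)
red [261 224  35  24 101] ((0.5342010855674744, 0.10563778132200241), (0.07964904606342316, 0.06720373034477234), 39.849998474121094) ((0.5302621722221375, 0.11016171425580978), 0.040487032383680344)
```

View pics/c2.png

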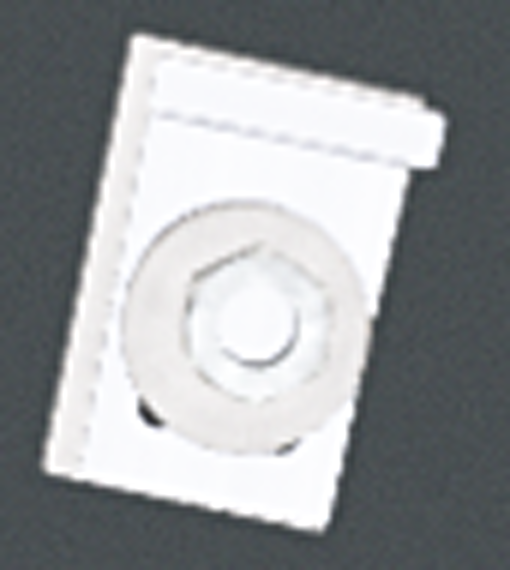

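Run:
```python
from h import *
np.set_printoptions(precision=4,suppress=True)
i=np.load('w1.npy',allow_pickle=True).item(); im=cv2.imread('pics/w1.png')
f=lambda U:(np.array(U,float)+.5)/6-.5+np.array([290,75])
print('nut top',p2w(i,f([(260,323)]),.067)); print('ring top',p2w(i,f([(248,328)]),.055))
q=p2w(i,f([(445,112),(437,168),(158,112),(160,58)]),.07); print('upright outerR, innerR, innerL, outerL',q)
q=p2w(i,f([(45,470),(133,35)]),.025);print('block left edge',q,np.degrees(np.arctan2(*(q[0]-q[1])[[1,0]])))
q=p2w(i,f([(325,530),(408,172)]),.033);print('foot right',q,np.degrees(np.arctan2(*(q[0]-q[1])[[1,0]])))
g=cv2.createCLAHE(8,(4,4)).apply(cv2.resize(im[105:155,305:360],None,fx=10,fy=10,interpolation=cv2.INTER_CUBIC)[:,:,0])
cv2.imwrite('pics/c3.png',np.clip((g.astype(float)-120)*1.9,0,255).astype(np.uint8))
q=p2w(i,[(320,238)],.024);print('brass',q); print(p2w(i,[(538,118)],.004),p2w(i,[(613,186)],.005))
```

```text
nut top [[ 0.4635 -0.234   0.067 ]]
ring top [[ 0.4653 -0.2354  0.055 ]]
upright outerR, innerR, innerL, outerL [[ 0.4318 -0.207   0.07  ]
 [ 0.44   -0.2079  0.07  ]
 [ 0.4321 -0.2499  0.07  ]
 [ 0.4243 -0.2496  0.07  ]]
block left edge [[ 0.4927 -0.2697  0.025 ]
 [ 0.4188 -0.2542  0.025 ]] -11.805796555831215
foot right [[ 0.5018 -0.2206  0.033 ]
 [ 0.441  -0.2081  0.033 ]] -11.646965036167387
brass [[ 0.5895 -0.2447  0.024 ]]
[[ 0.4537 -0.0004  0.004 ]] [[0.5313 0.1094 0.005 ]]
```

View pics/c3.png

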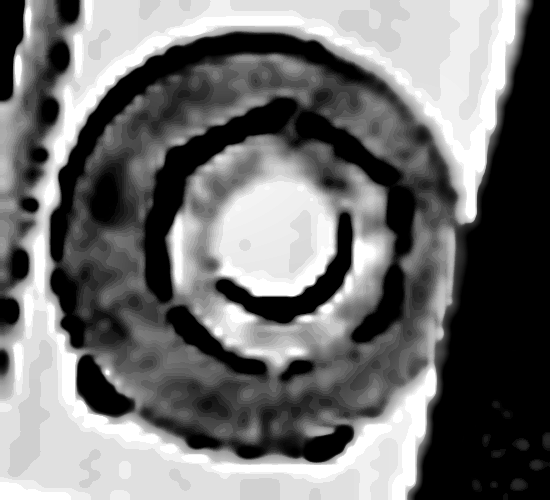

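Hex tilt is about -6° and angle/block yaw about -11.6°. The sizes check out: the upright is 43×8 mm, and the ring centre is within 1 mm of where the angle geometry puts it. Moving above the nut.

Emit:
carry_out([
  [0.045, 0.015, 0.07, 0, 0, 0],
  [0.045, 0.014, 0.07, 0, 0, 0],
  [0, 0, 0.09, 0, 0, 0.103],
  [0, 0, 0, 0, 0, 0],
  [0, 0, 0, 0, 0, 0],
], hand=0.5, squeeze=20)

```text
time_s: 2.62
tcp_pos: [0.4648, -0.2343, 0.136]
eef_rot: [-180.0, 0.1, 174.0]
contact_force: [-0.4, 0.6, 0.8]
gripper_width: 0.0455
gripper_force: 0.0
```

Run:
```python
from h import *
np.set_printoptions(precision=4,suppress=True)
plan([.4635,-.234,.067],174); print(r.get_state()['gripper_width'])
```

```text
t 2.625 tcp [ 0.4648 -0.2343  0.136 ] [-179.9621    0.0785  174.0295]
dist 0.06905860959306401 shift/.5 [0.0028 0.0004 0.1381] deg [-0.0379  0.0785  0.0295] turn/60 [-0.0006  0.0013  0.0005]
0.045484733229549566
```

Emit:
carry_out([
  [0.003, 0, 0.05, 0, 0, 0],
  [0, 0, 0.05, 0, 0, 0],
  [0, 0, 0.038, 0, 0, 0],
  [0, 0, 0, 0, 0, 0],
  [0, 0, 0, 0, 0, 0],
])

```text
time_s: 3.25
tcp_pos: [0.4636, -0.234, 0.0672]
eef_rot: [-180.0, 0.1, 173.9]
contact_force: [-0.3, -0.1, 0.4]
gripper_width: 0.044
gripper_force: 0.0
```

Emit:
carry_out([
  [0, 0, 0, 0, 0, 0],
  [0, 0, 0, 0, 0, 0],
  [0, 0, 0, 0, 0, 0],
  [0, 0, 0, 0, 0, 0],
  [0, 0, 0, 0, 0, 0],
], hand=0)

```text
time_s: 3.88
tcp_pos: [0.4624, -0.2337, 0.066]
eef_rot: [-180.0, 0.0, 173.9]
contact_force: [-1.6, 0.3, 5.8]
gripper_width: 0.0213
gripper_force: 20.0
```

Emit:
carry_out([
  [0, 0, -0.03, 0, 0, 0],
  [0, 0, -0.07, 0, 0, 0],
  [0, 0, -0.1, 0, 0, 0],
  [0, 0, 0, 0, 0, 0],
])

```text
time_s: 4.38
tcp_pos: [0.4646, -0.2343, 0.1703]
eef_rot: [-179.9, 0.5, 173.9]
contact_force: [0.2, -0.5, -1.1]
gripper_width: 0.021
gripper_force: 20.0
```

Emit:
carry_out([
  [-0.009, 0.087, 0, 0, 0, 0],
  [-0.009, 0.087, 0, 0, 0, 0],
  [-0.009, 0.087, 0, 0, 0, 0],
  [-0.009, 0.087, 0, 0, 0, 0],
  [-0.009, 0.087, 0, 0, 0, 0],
])

```text
time_s: 5.0
tcp_pos: [0.5076, -0.0185, 0.1655]
eef_rot: [-180.0, -0.0, 173.8]
contact_force: [-0.1, -0.5, -0.5]
gripper_width: 0.0216
gripper_force: 20.0
```

Emit:
carry_out([
  [-0.006, 0.087, 0, 0, 0, 0],
  [-0.006, 0.087, 0, 0, 0, 0],
  [-0.006, 0.087, 0, 0, 0, 0],
  [0, 0, 0, 0, 0, 0],
  [0, 0, 0, 0, 0, 0],
])

```text
time_s: 5.62
tcp_pos: [0.5302, 0.1087, 0.1651]
eef_rot: [-180.0, -0.1, 173.9]
contact_force: [0.1, 0.5, -1.3]
gripper_width: 0.0212
gripper_force: 20.0
```

Run:
```python
from h import *
np.set_printoptions(precision=4,suppress=True)
plan([.5308,.1094,.016],174); i,im=cap('wrist','w2.png'); np.save('w2.npy',i)
```

```text
t 5.625 tcp [0.5302 0.1087 0.1651] [-179.9636   -0.0646  173.8809]
dist 0.14913623056845324 shift/.5 [-0.0014  0.0016  0.2983] deg [-0.0363 -0.0646 -0.1191] turn/60 [-0.0006 -0.0011 -0.002 ]
```

View pics/w2.png

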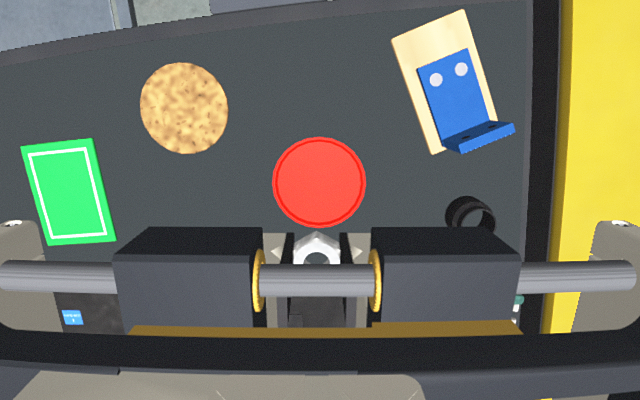

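The nut is held at (318,250). Dish (319,182), cork (184,108), board with blue angle (445,90, upright at the lower right), and mat (68,190) are all clearly visible.

Run:
```python
from h import *
np.set_printoptions(precision=4,suppress=True)
i=np.load('w2.npy',allow_pickle=True).item(); im=cv2.imread('pics/w2.png')[:,:,::-1].copy()
def cnt(roi,lo,hi):
    y0,y1,x0,x1=roi; m=cv2.inRange(cv2.cvtColor(im[y0:y1,x0:x1],cv2.COLOR_RGB2HSV),lo,hi)
    c=max(cv2.findContours(m,0,1)[0],key=cv2.contourArea).reshape(-1,2)+[x0,y0]; return c
c=cnt((130,229,260,380),(0,150,100),(8,255,255)); print('dish',cv2.minEnclosingCircle(p2w(i,c,.006)[:,:2].astype(np.float32)))
c=cnt((50,160,130,240),(8,50,90),(28,255,255)); print('cork',cv2.minEnclosingCircle(p2w(i,c,.004)[:,:2].astype(np.float32)))
c=cnt((125,250,10,125),(50,100,80),(75,255,255)); w=p2w(i,c,.004)[:,:2].astype(np.float32); print('mat',cv2.minAreaRect(w))
c=cnt((0,160,380,540),(8,30,120),(30,255,255)); w=p2w(i,c,.008)[:,:2].astype(np.float32); R=cv2.minAreaRect(w); print('board',R,cv2.boxPoints(R))
print('pix',w2p(i,np.c_[cv2.boxPoints(R),[.008]*4]))
c=cnt((0,160,380,540),(100,120,60),(125,255,255)); w=p2w(i,c,.016)[:,:2].astype(np.float32);R=cv2.minAreaRect(w);print('blue@16',R)
print('corners: toeL,toeR @16, upright R-top inner',p2w(i,[(418,68),(467,49)],.016),p2w(i,[(514,124)],.053))
plan([.5308,.1094,.015],174)
```

```text
dish ((0.5321202874183655, 0.10955372452735901), 0.042067546397447586)
cork ((0.45421239733695984, 0.00048293155850842595), 0.03960825130343437)
mat ((0.5173892974853516, -0.12630753219127655), (0.07580874860286713, 0.10069746524095535), 88.6390609741211)
board ((0.45752865076065063, 0.22551070153713226), (0.10432101041078568, 0.06523188948631287), 17.110267639160156) [[0.3981 0.2413]
 [0.4173 0.179 ]
 [0.517  0.2097]
 [0.4978 0.272 ]]
pix [[463.5132   6.9989]
 [388.7448  38.7054]
 [430.3707 155.7294]
 [500.2109 126.9504]]
blue@16 ((0.4728771150112152, 0.2397191971540451), (0.08089636266231537, 0.06265611946582794), 16.99114227294922)
corners: toeL,toeR @16, upright R-top inner [[0.4429 0.1995 0.016 ]
 [0.4317 0.24   0.016 ]] [[0.4909 0.2598 0.053 ]]
t 5.675 tcp [0.5302 0.1083 0.1653] [-179.972    -0.0482  173.8392]
dist 0.15029601756986433 shift/.5 [-0.0011  0.0024  0.3006] deg [-0.0279 -0.0482 -0.1608] turn/60 [-0.0005 -0.0008 -0.0027]
```

Emit:
carry_out([
  [-0.002, 0.002, 0.08, 0, 0, 0],
  [0, 0, 0.08, 0, 0, 0],
  [0, 0, 0.08, 0, 0, 0],
  [0, 0, 0.03, 0, 0, 0],
  [0, 0, 0.02, 0, 0, 0],
])

```text
time_s: 6.3
tcp_pos: [0.5322, 0.1093, 0.0205]
eef_rot: [-180.0, 0.0, 173.8]
contact_force: [-0.5, 0.4, -0.5]
gripper_width: 0.0215
gripper_force: 20.0
```

Emit:
carry_out([
  [0, 0, 0.009, 0, 0, 0],
  [0, 0, 0, 0, 0, 0],
  [0, 0, 0, 0, 0, 0],
])

```text
time_s: 6.68
tcp_pos: [0.5324, 0.1102, 0.0169]
eef_rot: [179.9, 0.1, 173.9]
contact_force: [-0.2, -0.4, -1.0]
gripper_width: 0.0211
gripper_force: 20.0
```

Emit:
carry_out([
  [0, 0, 0.003, 0, 0, 0],
  [0, 0, 0, 0, 0, 0],
])

```text
time_s: 6.92
tcp_pos: [0.5319, 0.1099, 0.0147]
eef_rot: [180.0, 0.0, 173.9]
contact_force: [-0.3, 0.1, -0.5]
gripper_width: 0.0211
gripper_force: 20.0
```

Emit:
carry_out([
  [0, 0, 0, 0, 0, 0],
  [0, 0, 0, 0, 0, 0],
  [0, 0, 0, 0, 0, 0],
], hand=0.33)

```text
time_s: 7.3
tcp_pos: [0.5319, 0.1099, 0.0146]
eef_rot: [180.0, 0.0, 173.9]
contact_force: [-0.9, 0.1, -0.0]
gripper_width: 0.0286
gripper_force: 0.0
```

Emit:
carry_out([
  [0, 0, -0.02, 0, 0, 0],
  [0, 0, -0.04, 0, 0, 0],
  [0, 0, -0.12, 0, 0, 0],
  [0, 0, -0.12, 0, 0, 0],
  [0, 0, 0, 0, 0, 0],
])

```text
time_s: 7.92
tcp_pos: [0.5347, 0.1111, 0.1708]
eef_rot: [179.7, 0.5, 173.9]
contact_force: [-0.7, 0.5, -0.6]
gripper_width: 0.029
gripper_force: 0.0
```

Run:
```python
from h import *
np.set_printoptions(precision=4,suppress=True)
S=r.camera_info('side'); im=r.capture('side'); sc=r.capture('scene')
a=cv2.resize(im[190:330,230:430],None,fx=3,fy=3,interpolation=2); b=cv2.resize(sc[150:300,200:450],None,fx=2.4,fy=2.4,interpolation=2)
b=np.vstack([b,np.zeros((max(0,a.shape[0]-b.shape[0]),b.shape[1],3),np.uint8)]) 
cv2.imwrite('pics/n1.png',cv2.resize(np.hstack([a,b[:a.shape[0]]]),(800,280))[:,:,::-1])
plan([.4655,-.2358,.11],168.4)
```

```text
t 8.025 tcp [0.532  0.11   0.1659] [179.8979   0.1029 173.8417]
dist 0.3565449745242978 shift/.5 [ 0.0582 -0.7021  0.1105] deg [0.107  0.098  5.4418] turn/60 [0.0018 0.0016 0.0907]
```

View pics/n1.png

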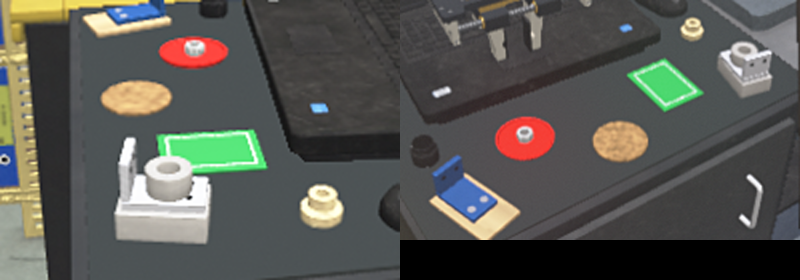

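The nut lies flat in the middle of the dish, and the rest of the stack is undisturbed. On to the ring.

Emit:
carry_out([
  [0.007, -0.088, 0, 0, 0, 0],
  [0.007, -0.088, 0, 0, 0, 0],
  [0.007, -0.088, 0, 0, 0, 0],
  [0.007, -0.088, 0, 0, 0, 0],
  [0.007, -0.088, 0, 0, 0, 0],
], hand=0.65)

```text
time_s: 8.65
tcp_pos: [0.4895, -0.1084, 0.1633]
eef_rot: [-180.0, -0.2, 173.9]
contact_force: [0.1, -0.1, 0.2]
gripper_width: 0.057
gripper_force: 0.0
```

Emit:
carry_out([
  [0.007, -0.088, 0, 0, 0, 0],
  [0.007, -0.088, 0, 0, 0, 0],
  [0.007, -0.088, 0, 0, 0, 0],
  [0, 0, 0, 0, 0, 0.09],
  [0, 0, 0, 0, 0, 0],
])

```text
time_s: 9.28
tcp_pos: [0.4652, -0.2375, 0.1632]
eef_rot: [-180.0, -0.2, 168.4]
contact_force: [0.5, 0.2, -0.3]
gripper_width: 0.0566
gripper_force: 0.0
```

Run:
```python
from h import *
np.set_printoptions(precision=4,suppress=True)
plan([.4655,-.2358,.0445],168.4)
```

```text
t 9.275 tcp [ 0.4652 -0.2375  0.1632] [-179.9976   -0.1631  168.4016]
dist 0.11875481321540936 shift/.5 [-0.0006  0.0034  0.2375] deg [-0.0024 -0.1631  0.0016] turn/60 [-0.     -0.0027  0.    ]
```

Emit:
carry_out([
  [0, 0.003, 0.08, 0, 0, 0],
  [0, 0, 0.08, 0, 0, 0],
  [0, 0, 0.05, 0, 0, 0],
  [0, 0, 0.027, 0, 0, 0],
  [0, 0, 0, 0, 0, 0],
])

```text
time_s: 9.9
tcp_pos: [0.4661, -0.2353, 0.0453]
eef_rot: [-180.0, -0.1, 168.5]
contact_force: [0.4, -0.3, 0.8]
gripper_width: 0.057
gripper_force: 0.0
```

Emit:
carry_out([
  [0, 0, 0, 0, 0, 0],
  [0, 0, 0, 0, 0, 0],
  [0, 0, 0, 0, 0, 0],
  [0, 0, 0, 0, 0, 0],
], hand=0, squeeze=30)

```text
time_s: 10.4
tcp_pos: [0.4673, -0.2357, 0.047]
eef_rot: [180.0, 0.1, 168.5]
contact_force: [-0.5, 1.9, 6.5]
gripper_width: 0.0383
gripper_force: 30.0
```

Emit:
carry_out([
  [0, 0, -0.03, 0, 0, 0],
  [0, 0, -0.07, 0, 0, 0],
  [0, 0, -0.1, 0, 0, 0],
  [0, 0, 0, 0, 0, 0],
  [0, 0, 0, 0, 0, 0],
])

```text
time_s: 11.02
tcp_pos: [0.4661, -0.2355, 0.1462]
eef_rot: [180.0, 0.0, 168.4]
contact_force: [-0.2, -0.5, -1.6]
gripper_width: 0.0388
gripper_force: 30.0
```

Emit:
carry_out([
  [0.024, 0.092, 0, 0, 0, 0],
  [0.024, 0.092, 0, 0, 0, 0],
  [0.024, 0.092, 0, 0, 0, 0],
  [0.024, 0.092, 0, 0, 0, 0],
  [0.023, 0.089, 0, 0, 0, 0],
])

```text
time_s: 11.65
tcp_pos: [0.4528, 0.0012, 0.1449]
eef_rot: [-179.9, -0.1, 168.4]
contact_force: [1.0, -0.3, -2.1]
gripper_width: 0.0384
gripper_force: 30.0
```

Emit:
carry_out([
  [0, 0, 0.08, 0, 0, 0],
  [0, 0, 0.08, 0, 0, 0],
  [0, 0, 0.02, 0, 0, 0],
  [0, 0, 0, 0, 0, 0],
  [0, 0, 0, 0, 0, 0],
])

```text
time_s: 12.28
tcp_pos: [0.4549, 0.0002, 0.0571]
eef_rot: [180.0, 0.1, 168.4]
contact_force: [0.7, 0.1, -1.2]
gripper_width: 0.0383
gripper_force: 30.0
```

Run:
```python
from h import *
np.set_printoptions(precision=4,suppress=True)
plan([.4541,0,.0175],168.4); im=cap('side','r1.png')[1]
cv2.imwrite('pics/r1c.png',cv2.resize(im[180:330,220:420],None,fx=3,fy=3,interpolation=2)[:,:,::-1])
```

```text
t 12.275 tcp [0.4549 0.0002 0.0571] [179.9588   0.0784 168.444 ]
dist 0.039604583188887744 shift/.5 [ 0.0016 -0.0008  0.0792] deg [0.0413 0.0783 0.044 ] turn/60 [0.0007 0.0013 0.0007]
```

View pics/r1c.png

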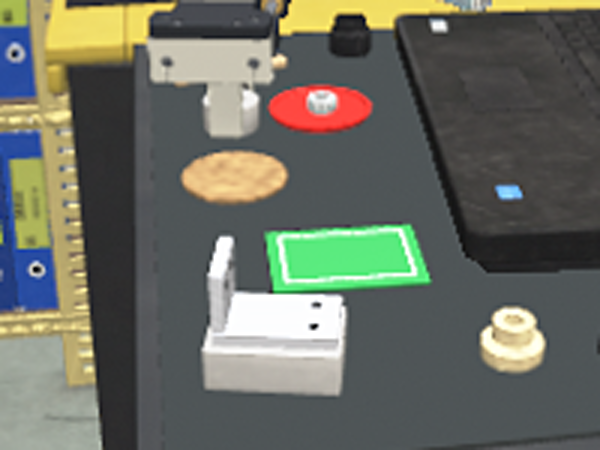

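The ring is gripped above the cork and the angle is still in place on the block. Lowering.

Emit:
carry_out([
  [0, 0, 0.04, 0, 0, 0],
  [0, 0, 0.025, 0, 0, 0],
  [0, 0, 0.01, 0, 0, 0],
  [0, 0, 0, 0, 0, 0],
  [0, 0, 0, 0, 0, 0],
])

```text
time_s: 12.95
tcp_pos: [0.4544, 0.0002, 0.019]
eef_rot: [180.0, 0.0, 168.5]
contact_force: [0.5, -0.2, -1.9]
gripper_width: 0.0383
gripper_force: 30.0
```

Emit:
carry_out([
  [0, 0, 0.003, 0, 0, 0],
  [0, 0, 0, 0, 0, 0],
])

```text
time_s: 13.2
tcp_pos: [0.4545, 0.0003, 0.0176]
eef_rot: [180.0, 0.0, 168.5]
contact_force: [-1.0, -0.6, 4.6]
gripper_width: 0.0388
gripper_force: 30.0
```

Contact (+4.6 N). Releasing and retreating.

Emit:
carry_out([
  [0, 0, 0, 0, 0, 0],
  [0, 0, 0, 0, 0, 0],
  [0, 0, 0, 0, 0, 0],
], hand=0.65)

```text
time_s: 13.58
tcp_pos: [0.4541, 0.0001, 0.017]
eef_rot: [-180.0, 0.0, 168.5]
contact_force: [-0.0, 0.7, -0.8]
gripper_width: 0.0562
gripper_force: 0.0
```

Emit:
carry_out([
  [0, 0, -0.03, 0, 0, 0],
  [0, 0, -0.1, 0, 0, 0],
  [0, 0, -0.12, 0, 0, 0],
  [0, 0, 0, 0, 0, 0],
  [0, 0, 0, 0, 0, 0],
])

```text
time_s: 14.2
tcp_pos: [0.4538, 0.0001, 0.1421]
eef_rot: [180.0, 0.0, 168.4]
contact_force: [0.2, 0.6, 0.2]
gripper_width: 0.0568
gripper_force: 0.0
```

Run:
```python
from h import *
np.set_printoptions(precision=4,suppress=True)
plan([.535,-.235,.20],168.4); print(r.get_state()['joints'])
```

```text
t 14.2 tcp [0.4538 0.0001 0.1421] [179.9618   0.0152 168.435 ]
dist 0.2554082556631312 shift/.5 [-0.2535 -0.428  -0.1161] deg [0.0382 0.0152 0.035 ] turn/60 [0.0006 0.0003 0.0006]
[  24.9987    4.4431  -33.7138   -0.0274  -51.8081 -126.5467]
```

Emit:
carry_out([
  [-0.015, -0.084, -0.039, 0, 0, 0],
  [-0.015, -0.084, -0.039, 0, 0, 0],
  [-0.015, -0.084, -0.039, 0, 0, 0],
  [-0.015, -0.084, -0.039, 0, 0, 0],
  [0, 0, 0, 0, 0, -0.166],
])

```text
time_s: 14.82
tcp_pos: [0.4496, -0.1728, 0.2196]
eef_rot: [-180.0, -0.1, 178.4]
contact_force: [0.0, 0.3, -0.5]
gripper_width: 0.057
gripper_force: 0.0
```

Emit:
carry_out([
  [0, 0, 0, 0, 0, -0.166],
  [0, 0, 0, 0, 0, -0.166],
  [0, 0, 0, 0, 0, -0.166],
  [0, 0, 0, 0, 0, -0.166],
  [0, 0, 0, 0, 0, -0.166],
])

```text
time_s: 15.45
tcp_pos: [0.449, -0.1704, 0.2181]
eef_rot: [179.8, -0.1, -131.5]
contact_force: [-0.5, -0.1, -0.8]
gripper_width: 0.0567
gripper_force: 0.0
```

Emit:
carry_out([
  [0, 0, 0, 0, 0, -0.166],
  [0, 0, 0, 0, 0, -0.166],
  [0, 0, 0, 0, 0, -0.166],
  [0, 0, 0, 0, 0, 0],
  [0, 0, 0, 0, 0, 0],
], hand=0.35)

```text
time_s: 16.08
tcp_pos: [0.4495, -0.1705, 0.2191]
eef_rot: [179.9, -0.0, -102.1]
contact_force: [0.3, -0.1, 1.4]
gripper_width: 0.0311
gripper_force: 0.0
```

Run:
```python
from h import *
np.set_printoptions(precision=4,suppress=True)
plan([.4321,-.2286,.1],-101.6); print(r.get_state()['joints'])
i,im=cap('wrist','w3.png'); np.save('w3.npy',i)
u=w2p(i,[[.46,-.235,.05]])[0]; print(u)
x0,y0=(u-[70,50]).astype(int); x0=max(x0,0);y0=max(y0,0); print(x0,y0); cv2.imwrite('pics/w3c.png',cv2.resize(im[y0:y0+100,x0:x0+140],None,fx=5.5,fy=5.5,interpolation=2)[:,:,::-1])
```

```text
t 16.075 tcp [ 0.4495 -0.1705  0.2191] [ 179.8955   -0.0195 -102.1289]
dist 0.133697739429475 shift/.5 [0.1209 0.0091 0.2383] deg [ 0.1046 -0.019  -0.5289] turn/60 [ 0.0017 -0.0003 -0.0088]
[  2.7405   2.7123 -24.2958  -0.009  -63.098  -14.8654]
[288.1799 111.7463]
218 61
```

View pics/w3c.png

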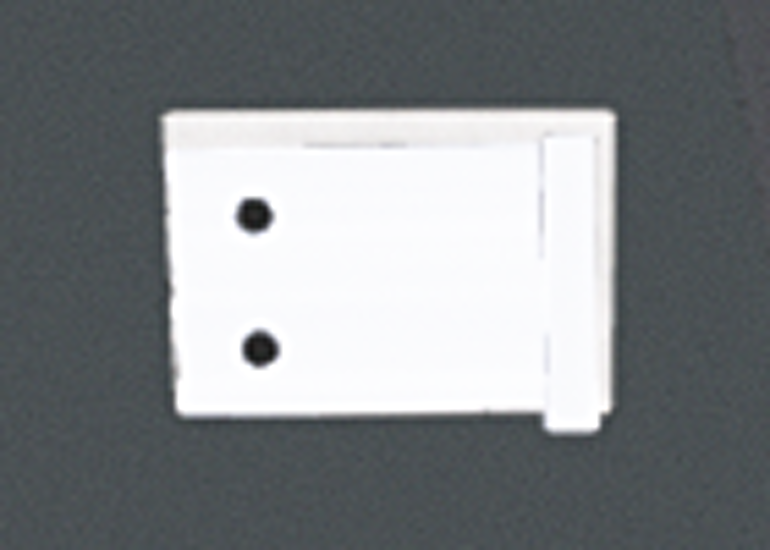

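The upright (crop x 545–600, y 137–432) lies square to the gripper.

Run:
```python
from h import *
np.set_printoptions(precision=4,suppress=True)
i=np.load('w3.npy',allow_pickle=True).item()
f=lambda U:(np.array(U,float)+.5)/5.5-.5+np.array([218,61])
q=p2w(i,f([(544,137),(597,138),(602,432),(545,432)]),.07); print(q,q.mean(0),np.degrees(np.arctan2(*((q[2]+q[3]-q[0]-q[1])[[0,1]]*[-1,1]))))
print('block top-edge',p2w(i,f([(163,112),(615,112)]),.025))
plan(np.r_[q.mean(0)[:2],.044],-101.9)
```

```text
[[ 0.4312 -0.2508  0.07  ]
 [ 0.4236 -0.2491  0.07  ]
 [ 0.4317 -0.2066  0.07  ]
 [ 0.4401 -0.2084  0.07  ]] [ 0.4317 -0.2287  0.07  ] -11.306392552760633
block top-edge [[ 0.4929 -0.2702  0.025 ]
 [ 0.4182 -0.2539  0.025 ]]
t 16.125 tcp [ 0.4496 -0.1705  0.2194] [ 179.925    -0.0135 -102.0897]
dist 0.18567669457325456 shift/.5 [0.1213 0.0102 0.3508] deg [ 0.0751 -0.0134 -0.1897] turn/60 [ 0.0013 -0.0002 -0.0032]
```

Emit:
carry_out([
  [0.06, 0.005, 0.05, 0, 0, 0],
  [0.061, 0.005, 0.06, 0, 0, 0],
  [0, 0, 0.06, 0, 0, 0],
  [0, 0, 0, 0, 0, 0],
  [0, 0, 0, 0, 0, 0],
])

```text
time_s: 16.75
tcp_pos: [0.4332, -0.2287, 0.136]
eef_rot: [-179.9, -0.0, -101.9]
contact_force: [-0.6, -0.0, 0.1]
gripper_width: 0.0304
gripper_force: 0.0
```

Run:
```python
from h import *
np.set_printoptions(precision=4,suppress=True)
plan([.4317,-.2287,.044],-101.6)
```

```text
t 16.75 tcp [ 0.4332 -0.2287  0.136 ] [-179.9473   -0.0185 -101.9228]
dist 0.09204505474014278 shift/.5 [0.0005 0.0031 0.1841] deg [-0.0526 -0.0186 -0.3228] turn/60 [-0.0009 -0.0003 -0.0054]
```

Emit:
carry_out([
  [0, 0.003, 0.06, 0, 0, 0],
  [0, 0, 0.06, 0, 0, 0],
  [0, 0, 0.04, 0, 0, 0],
  [0, 0, 0.024, 0, 0, 0],
  [0, 0, 0, 0, 0, 0],
])

```text
time_s: 17.38
tcp_pos: [0.4314, -0.2282, 0.0433]
eef_rot: [180.0, -0.0, -101.9]
contact_force: [0.5, -0.5, -0.4]
gripper_width: 0.0305
gripper_force: 0.0
```

Emit:
carry_out([
  [0, 0, 0, 0, 0, 0],
  [0, 0, 0, 0, 0, 0],
  [0, 0, 0, 0, 0, 0],
  [0, 0, 0, 0, 0, 0],
], hand=0, squeeze=45)

```text
time_s: 17.88
tcp_pos: [0.4316, -0.2285, 0.0437]
eef_rot: [-179.9, -0.0, -101.9]
contact_force: [-0.8, 1.5, 6.8]
gripper_width: 0.0078
gripper_force: 45.0
```

Emit:
carry_out([
  [0, 0, -0.02, 0, 0, 0],
  [0, 0, -0.05, 0, 0, 0],
  [0, 0, -0.08, 0, 0, 0],
  [0, 0, -0.08, 0, 0, 0],
  [0, 0, 0, 0, 0, 0],
])

```text
time_s: 18.5
tcp_pos: [0.4327, -0.2287, 0.1615]
eef_rot: [-179.7, 0.0, -101.9]
contact_force: [0.3, 0.5, -2.0]
gripper_width: 0.0077
gripper_force: 45.0
```

Emit:
carry_out([
  [-0.06, 0.013, 0, 0, 0, 0],
  [-0.09, 0.02, 0, 0, 0, 0],
  [-0.09, 0.02, 0, 0, 0, 0],
  [-0.09, 0.02, 0, 0, 0, 0],
  [-0.09, 0.02, 0, 0, 0, 0],
])

```text
time_s: 19.12
tcp_pos: [0.4278, -0.0121, 0.1574]
eef_rot: [179.9, -0.0, -101.9]
contact_force: [1.7, -0.5, -2.1]
gripper_width: 0.0081
gripper_force: 45.0
```

Emit:
carry_out([
  [-0.09, 0.02, 0, 0, 0, 0],
  [-0.09, 0.02, 0, 0, 0, 0],
  [-0.09, 0.02, 0, 0, 0, 0],
  [-0.09, 0.02, 0, 0, 0, 0],
  [-0.06, 0.013, 0, 0, 0, 0],
])

```text
time_s: 19.75
tcp_pos: [0.4258, 0.2032, 0.1573]
eef_rot: [179.9, -0.1, -101.9]
contact_force: [0.2, -0.8, -1.7]
gripper_width: 0.0076
gripper_force: 45.0
```

Emit:
carry_out([
  [-0.03, 0.006, 0, 0, 0, 0],
  [0, 0, 0, 0, 0, -0.16],
  [0, 0, 0, 0, 0, -0.16],
  [0, 0, 0, 0, 0, -0.16],
  [0, 0, 0, 0, 0, 0],
])

```text
time_s: 20.38
tcp_pos: [0.4264, 0.2163, 0.1576]
eef_rot: [179.9, -0.0, -73.2]
contact_force: [0.2, 0.5, -1.8]
gripper_width: 0.0077
gripper_force: 45.0
```

Run:
```python
from h import *
np.set_printoptions(precision=4,suppress=True)
plan([.428,.2166,.0345],-73); print(r.get_state()['gripper_width'])
i,im=cap('wrist','w4.png'); np.save('w4.npy',i)
```

```text
t 20.375 tcp [0.4264 0.2163 0.1576] [179.9329  -0.0277 -73.2114]
dist 0.12307966243518435 shift/.5 [ 0.0001 -0.0035  0.2461] deg [ 0.0671 -0.0275 -0.2114] turn/60 [ 0.0011 -0.0005 -0.0035]
0.00772345846738841
```

View pics/w4.png

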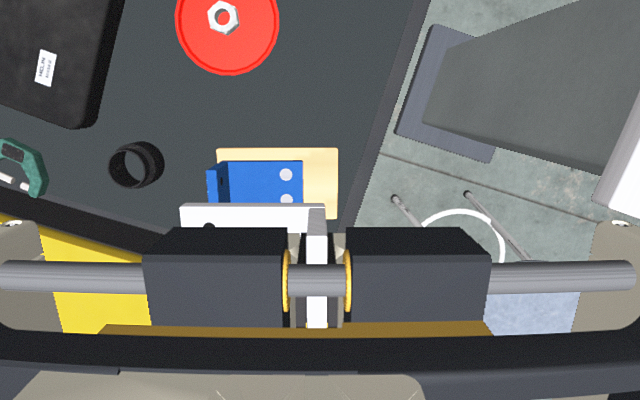

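The angle is held level. Its foot edge (180–320, 206) is parallel to the board edge, its toe points toward the blue upright at (212,183), and it sits directly above its place. Lowering.

Emit:
carry_out([
  [0, -0.002, 0.08, 0, 0, 0],
  [0, 0, 0.08, 0, 0, 0],
  [0, 0, 0.04, 0, 0, 0],
  [0, 0, 0.02, 0, 0, 0],
  [0, 0, 0, 0, 0, 0],
])

```text
time_s: 21.05
tcp_pos: [0.4277, 0.2171, 0.0478]
eef_rot: [180.0, -0.0, -73.2]
contact_force: [0.3, -0.9, -1.1]
gripper_width: 0.0076
gripper_force: 45.0
```

Emit:
carry_out([
  [0, 0, 0.012, 0, 0, 0],
  [0, 0, 0.008, 0, 0, 0],
  [0, 0, 0, 0, 0, 0],
  [0, 0, 0, 0, 0, 0],
])

```text
time_s: 21.55
tcp_pos: [0.4279, 0.2175, 0.0383]
eef_rot: [-180.0, 0.0, -73.1]
contact_force: [0.3, 0.7, -1.7]
gripper_width: 0.0079
gripper_force: 45.0
```

Run:
```python
from h import *
np.set_printoptions(precision=4,suppress=True)
plan([.428,.2166,.0347],-73);
```

```text
t 21.55 tcp [0.4279 0.2175 0.0383] [-179.9785    0.0118  -73.108 ]
dist 0.0037185592338702185 shift/.5 [0.0018 0.0003 0.0072] deg [-0.0215  0.0118 -0.108 ] turn/60 [-0.0004  0.0002 -0.0018]
```

Emit:
carry_out([
  [0.001, 0, 0.005, 0, 0, 0],
  [0, 0, 0, 0, 0, 0],
  [0, 0, 0, 0, 0, 0],
])

```text
time_s: 21.92
tcp_pos: [0.4279, 0.2169, 0.0356]
eef_rot: [180.0, -0.0, -73.1]
contact_force: [-0.4, -0.1, -1.2]
gripper_width: 0.0079
gripper_force: 45.0
```

Emit:
carry_out([
  [0, 0, 0.002, 0, 0, 0],
  [0, 0, 0, 0, 0, 0],
  [0, 0, 0, 0, 0, 0],
])

```text
time_s: 22.3
tcp_pos: [0.4279, 0.2169, 0.0346]
eef_rot: [-180.0, 0.0, -73.1]
contact_force: [-0.8, -0.3, -1.3]
gripper_width: 0.0078
gripper_force: 45.0
```

Emit:
carry_out([
  [0, 0, 0.002, 0, 0, 0],
  [0, 0, 0, 0, 0, 0],
  [0, 0, 0, 0, 0, 0],
])

```text
time_s: 22.68
tcp_pos: [0.428, 0.217, 0.0343]
eef_rot: [-180.0, 0.0, -73.1]
contact_force: [-3.3, -1.4, 8.4]
gripper_width: 0.008
gripper_force: 45.0
```

Contact (+8 N). Releasing.

Emit:
carry_out([
  [0, 0, -0.001, 0, 0, 0],
  [0, 0, 0, 0, 0, 0],
  [0, 0, 0, 0, 0, 0],
], hand=0.3)

```text
time_s: 23.05
tcp_pos: [0.428, 0.217, 0.034]
eef_rot: [-180.0, 0.0, -73.1]
contact_force: [-0.8, 0.2, 0.2]
gripper_width: 0.0259
gripper_force: 0.0
```

Emit:
carry_out([
  [0, 0, -0.02, 0, 0, 0],
  [0, 0, -0.05, 0, 0, 0],
  [0, 0, -0.1, 0, 0, 0],
  [0, 0, -0.12, 0, 0, 0],
  [0, 0, 0, 0, 0, 0],
])

```text
time_s: 23.68
tcp_pos: [0.4301, 0.2189, 0.1846]
eef_rot: [-179.5, 0.2, -73.1]
contact_force: [0.4, -0.2, -0.9]
gripper_width: 0.0265
gripper_force: 0.0
```

Run:
```python
from h import *
np.set_printoptions(precision=4,suppress=True)
plan([.46,-.05,.2],-101.6)
a=r.capture('wrist'); b=r.capture('side'); c=r.capture('scene'); g=lambda x:cv2.resize(x,(390,290),interpolation=2)
cv2.imwrite('pics/a1.png',np.vstack([np.hstack([g(a[100:400,100:500]),g(b[165:315,215:415])]),np.hstack([g(c[210:310,200:340]),g(c[150:300,250:450])])])[:,:,::-1])
```

```text
t 23.675 tcp [0.4301 0.2189 0.1846] [-179.4943    0.2471  -73.0557]
dist 0.27097510053711366 shift/.5 [ 0.5317  0.0993 -0.0339] deg [-0.4336  0.3679 28.543 ] turn/60 [-0.0072  0.0061  0.4757]
```

View pics/a1.png

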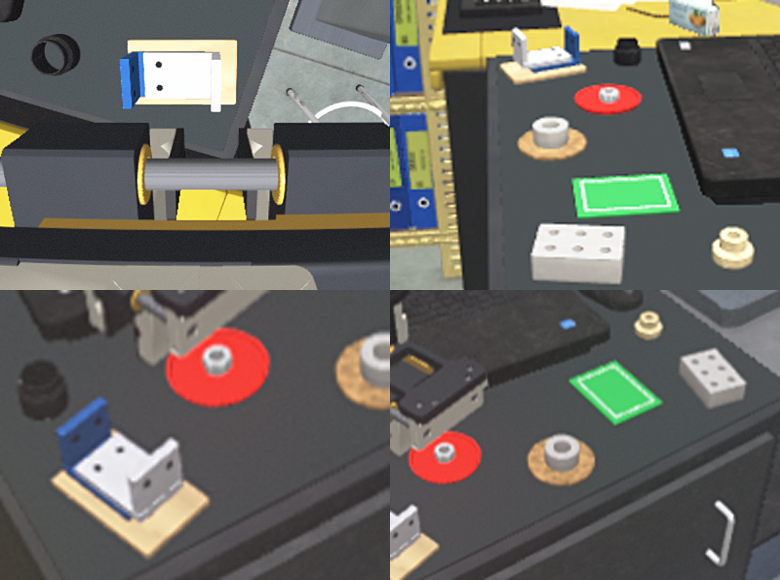

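The aluminium angle interlocks with the blue one (foot flat, toe gap visible), the ring is centred on the cork, the nut is in the dish, and the block is bare. Moving on to the block.

Emit:
carry_out([
  [0.102, 0.037, 0, 0, 0, 0],
  [0.102, 0.037, 0, 0, 0, 0],
  [0.102, 0.037, 0, 0, 0, 0],
  [0.102, 0.037, 0, 0, 0, 0],
  [0.102, 0.037, 0, 0, 0, 0],
], hand=0.9)

```text
time_s: 24.45
tcp_pos: [0.4123, -0.0558, 0.1781]
eef_rot: [179.9, -0.0, -73.1]
contact_force: [1.0, -0.2, -0.2]
gripper_width: 0.0707
gripper_force: 0.0
```

Emit:
carry_out([
  [0.102, 0.037, 0, 0, 0, 0],
  [0.102, 0.037, 0, 0, 0, 0],
  [0.102, 0.037, 0, 0, 0, 0],
  [0, 0, 0, 0, 0, -0.17],
  [0, 0, 0, 0, 0, -0.17],
])

```text
time_s: 25.08
tcp_pos: [0.4034, -0.2174, 0.1774]
eef_rot: [179.8, 0.2, -52.5]
contact_force: [-0.2, -0.4, 0.3]
gripper_width: 0.079
gripper_force: 0.0
```

Emit:
carry_out([
  [0, 0, 0, 0, 0, -0.17],
  [0, 0, 0, 0, 0, -0.17],
  [0, 0, 0, 0, 0, -0.17],
  [0, 0, 0, 0, 0, -0.17],
  [0, 0, 0, 0, 0, 0],
])

```text
time_s: 25.7
tcp_pos: [0.4041, -0.2164, 0.1779]
eef_rot: [180.0, 0.2, -12.0]
contact_force: [0.0, -0.5, -0.0]
gripper_width: 0.079
gripper_force: 0.0
```

Run:
```python
from h import *
np.set_printoptions(precision=4,suppress=True)
plan([.4609,-.2371,.1],-12); print(r.get_state()['joints'])
i,im=cap('wrist','w5.png'); np.save('w5.npy',i)
u=w2p(i,[[.4609,-.2371,.025]])[0]; print(u)
x0,y0=max(int(u[0])-70,0),max(int(u[1])-60,0); c=im[y0:y0+120,x0:x0+140]
m=cv2.inRange(c,(150,150,150),(255,255,255)); k=max(cv2.findContours(m,0,1)[0],key=cv2.contourArea).reshape(-1,2)+[x0,y0]
print(cv2.minAreaRect(p2w(i,k,.025)[:,:2].astype(np.float32)), cv2.minAreaRect(p2w(i,k,.012)[:,:2].astype(np.float32)))
```

```text
t 25.7 tcp [ 0.4041 -0.2164  0.1779] [179.9851   0.1565 -11.9838]
dist 0.09862514550538398 shift/.5 [0.1202 0.0168 0.1555] deg [0.0149 0.1565 0.0163] turn/60 [0.0002 0.0026 0.0003]
[ -3.4432   2.6761 -30.2189  -0.0101 -57.2621  81.465 ]
[325.2141 111.1902]
((0.4612104594707489, -0.2375233918428421), (0.05109543353319168, 0.07610949873924255), 78.01274871826172) ((0.4607011675834656, -0.23777849972248077), (0.05328627675771713, 0.07937886565923691), 78.00846099853516)
```

Block measured at (0.4612, -0.2375), 51.1×76.1 mm, yaw -12°. That matches the given size and my earlier estimate.

Emit:
carry_out([
  [0.06, 0.009, 0.05, 0, 0, 0],
  [0.06, 0.009, 0.06, 0, 0, 0],
  [0, 0, 0.08, 0, 0, 0],
  [0, 0, 0.04, 0, 0, 0],
  [0, 0, 0, 0, 0, 0],
])

```text
time_s: 26.38
tcp_pos: [0.4601, -0.2375, 0.0621]
eef_rot: [180.0, 0.3, -12.1]
contact_force: [0.6, 1.0, 1.0]
gripper_width: 0.0791
gripper_force: 0.0
```

Run:
```python
from h import *
np.set_printoptions(precision=4,suppress=True)
plan([.4612,-.2375,.0115],-12)
```

```text
t 26.375 tcp [ 0.4601 -0.2375  0.0621] [179.9761   0.2765 -12.1021]
dist 0.05062227282814501 shift/.5 [ 0.0026 -0.0005  0.1012] deg [ 0.0237  0.2765 -0.102 ] turn/60 [ 0.0004  0.0046 -0.0017]
```

Emit:
carry_out([
  [0.002, 0, 0.05, 0, 0, 0],
  [0, 0, 0.03, 0, 0, 0],
  [0, 0, 0.018, 0, 0, 0],
  [0, 0, 0, 0, 0, 0],
  [0, 0, 0, 0, 0, 0],
])

```text
time_s: 27.0
tcp_pos: [0.4632, -0.2379, 0.0157]
eef_rot: [180.0, -0.1, -11.9]
contact_force: [0.1, -0.4, -0.5]
gripper_width: 0.0791
gripper_force: 0.0
```

Emit:
carry_out([
  [0, 0, 0, 0, 0, 0],
  [0, 0, 0, 0, 0, 0],
  [0, 0, 0, 0, 0, 0],
  [0, 0, 0, 0, 0, 0],
  [0, 0, 0, 0, 0, 0],
], hand=0, squeeze=60)

```text
time_s: 27.62
tcp_pos: [0.4629, -0.2378, 0.0152]
eef_rot: [-180.0, -0.0, -11.9]
contact_force: [-0.8, 2.5, 3.2]
gripper_width: 0.0502
gripper_force: 60.0
```

Emit:
carry_out([
  [0, 0, -0.02, 0, 0, 0],
  [0, 0, -0.05, 0, 0, 0],
  [0, 0, -0.05, 0, 0, 0],
  [0, 0, 0, 0, 0, -0.088],
  [0, 0, 0, 0, 0, -0.088],
])

```text
time_s: 28.25
tcp_pos: [0.4617, -0.2377, 0.0751]
eef_rot: [-180.0, 0.1, -1.2]
contact_force: [0.3, 0.5, -7.6]
gripper_width: 0.0503
gripper_force: 60.0
```

Emit:
carry_out([
  [0.023, -0.055, 0, 0, 0, 0],
  [0.023, -0.055, 0, 0, 0, 0],
  [0.023, -0.055, 0, 0, 0, 0],
  [0.023, -0.055, 0, 0, 0, 0],
  [0, 0, 0, 0, 0, 0],
])

```text
time_s: 28.88
tcp_pos: [0.5114, -0.1275, 0.0748]
eef_rot: [-180.0, 0.1, -1.2]
contact_force: [-0.6, -0.5, -6.5]
gripper_width: 0.0502
gripper_force: 60.0
```

Run:
```python
from h import *
np.set_printoptions(precision=4,suppress=True)
plan([.519,-.127,.0192],-1.4); print(r.get_state()['gripper_width'])
```

```text
t 28.875 tcp [ 0.5114 -0.1275  0.0748] [-179.9898    0.0528   -1.2422]
dist 0.05612861671338874 shift/.5 [ 0.0153 -0.0014  0.1112] deg [-0.0102  0.0529  0.1578] turn/60 [-0.0002  0.0009  0.0026]
0.050157930551276396
```

Emit:
carry_out([
  [0.015, -0.001, 0.03, 0, 0, 0],
  [0, 0, 0.04, 0, 0, 0],
  [0, 0, 0.025, 0, 0, 0],
  [0, 0, 0, 0, 0, 0],
  [0, 0, 0, 0, 0, 0],
])

```text
time_s: 29.5
tcp_pos: [0.5191, -0.1289, 0.0278]
eef_rot: [180.0, -0.0, -1.4]
contact_force: [0.1, 0.0, -7.0]
gripper_width: 0.05
gripper_force: 60.0
```

Run:
```python
from h import *
np.set_printoptions(precision=4,suppress=True)
plan([.519,-.127,.0192],-1.4)
```

```text
t 29.5 tcp [ 0.5191 -0.1289  0.0278] [179.9913  -0.0144  -1.3554]
dist 0.00878793338663264 shift/.5 [-0.0002 -0.0039  0.0171] deg [ 0.0086 -0.0144  0.0446] turn/60 [ 0.0001 -0.0002  0.0007]
```

Emit:
carry_out([
  [0, -0.003, 0.009, 0, 0, 0],
  [0, 0, 0.006, 0, 0, 0],
  [0, 0, 0, 0, 0, 0],
  [0, 0, 0, 0, 0, 0],
])

```text
time_s: 30.0
tcp_pos: [0.5189, -0.1271, 0.0202]
eef_rot: [180.0, -0.0, -1.3]
contact_force: [0.5, -0.5, -7.6]
gripper_width: 0.0503
gripper_force: 60.0
```

Emit:
carry_out([
  [0, 0, 0.002, 0, 0, 0],
  [0, 0, 0, 0, 0, 0],
  [0, 0, 0, 0, 0, 0],
])

```text
time_s: 30.38
tcp_pos: [0.519, -0.1271, 0.0193]
eef_rot: [-180.0, -0.0, -1.3]
contact_force: [-0.5, 0.5, -4.9]
gripper_width: 0.05
gripper_force: 60.0
```

Partly unloaded. One more millimetre, then release.

Emit:
carry_out([
  [0, 0, 0.002, 0, 0, 0],
  [0, 0, 0, 0, 0, 0],
  [0, 0, 0, 0, 0, 0],
])

```text
time_s: 30.75
tcp_pos: [0.5191, -0.1271, 0.0192]
eef_rot: [180.0, -0.0, -1.3]
contact_force: [-4.7, 2.4, 8.8]
gripper_width: 0.0504
gripper_force: 60.0
```

Emit:
carry_out([
  [0, 0, 0, 0, 0, 0],
  [0, 0, 0, 0, 0, 0],
  [0, 0, 0, 0, 0, 0],
  [0, 0, 0, 0, 0, 0],
], hand=0.9)

```text
time_s: 31.25
tcp_pos: [0.5189, -0.1272, 0.018]
eef_rot: [180.0, -0.0, -1.3]
contact_force: [-0.4, -0.0, -0.1]
gripper_width: 0.0779
gripper_force: 0.0
```

Emit:
carry_out([
  [0, 0, -0.03, 0, 0, 0],
  [0, 0, -0.1, 0, 0, 0],
  [0, 0, -0.12, 0, 0, 0],
  [0, 0, -0.12, 0, 0, 0],
  [0, 0, 0, 0, 0, 0],
])

```text
time_s: 31.88
tcp_pos: [0.5217, -0.1274, 0.2098]
eef_rot: [-180.0, -0.6, -1.3]
contact_force: [-0.1, 0.2, -1.7]
gripper_width: 0.0792
gripper_force: 0.0
```

Emit:
carry_out([
  [0, 0, 0, 0, 0, 0],
  [0, 0, 0, 0, 0, 0],
  [0, 0, 0, 0, 0, 0],
])

```text
time_s: 32.25
tcp_pos: [0.5183, -0.1272, 0.202]
eef_rot: [180.0, 0.1, -1.3]
contact_force: [-0.3, 0.4, 0.2]
gripper_width: 0.0789
gripper_force: 0.0
```

Run:
```python
from h import *
b=r.capture('side'); c=r.capture('scene'); g=lambda x:cv2.resize(x,(395,400),interpolation=2)
cv2.imwrite('pics/f1.png',np.hstack([g(b[160:330,245:415]),g(c[150:310,200:420])])[:,:,::-1])
```

```text
(no output)
```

View pics/f1.png

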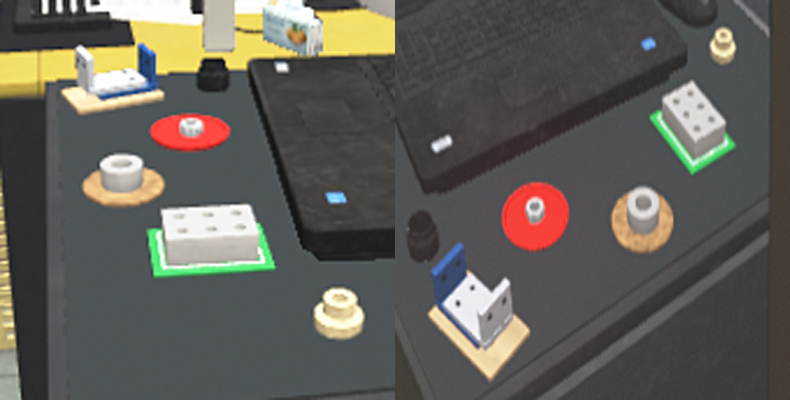

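All four parts are in place: the block sits inside the mat outline, the ring is on the cork, the nut is in the dish, and the angles interlock. The loupe and brass part look untouched. Handing in.

```bash
python3 -c "from plant import r; print(r.close_job())"
```

```text
the job is handed in; nothing more can be done
None
```

The job is handed in after about 32 s of robot time. The final pictures show all four parts in their places, let go, and the loupe and brass part where they were; the hand-in call returned no verdict.

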